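Tuck the drip strip under the lapped cover plate and hold it down

ROBOT

A 6-joint arm with a two-finger parallel gripper is mounted at the origin on the work surface. World frame = base frame: x ahead of the robot, y to its left, z up, the work surface at z = 0. Lengths are in m, angles in degrees, forces in N, time in s.
With the tool pointing down it reaches from about 0.375 to 0.75 m from the base axis. Payload 9 kg.
Tool frame: the origin (TCP) lies where the fingers leave the gripper's body, on its centre line; the fingertips stand 73 mm ahead of it and the grasp point (between the pads) lies 54 mm ahead of it (robot.tip_reach is the distance from the TCP to the fingertips, in m); z points along the fingers, y is the line along which they close (so a half turn about z gives the same grasp; the last joint's range is limited). The gripper opens to 85 mm and grips with 20 to 120 N. Pads are 22 mm wide; open, the fingers measure 114 mm over their backs; the gripper's body (76 mm by 85 mm) begins 54 mm behind the grasp point. The pads swing forward as they close: fully open they stand 13 mm farther back than shut.
Start: joints at [61.438, 5.964, 5.575, 89.605, 0, 77.527], TCP at [0.166, 0.577, 0.304] pointing down, gripper open.
Joint ranges: [-171.21, 171.21], [-48.23, 106.86], [-62.78, 66.21], [-105.2, 120.99], [-86.42, 89.51], [-180, 180]. Speed limits (degrees/s): [127.2, 127.2, 147.25, 180, 180, 180].

INTERFACE

Orientations are given as [roll, pitch, yaw] about the fixed x, y, z axes, in that order (R = Rz(yaw) Ry(pitch) Rx(roll)).
In Python, from plant import robot gives the robot as it stands. Calls block until the motion is done:
- robot.move_pose(position, orientation): joint-space move of the TCP to a pose.
- robot.line_to(position, vel=0.15, rotation=None, guard=None): straight line of the TCP; rotation=None keeps the orientation; vel is the mean speed in m/s. With guard (N) it stops when the force on the tool has changed by that much, and returns True; else False.
- robot.goto_joints(angles): joint-space move.
- robot.set_gripper(opening): finger opening in m; the grip force is fixed at half the most; returns when the fingers have stopped.
- robot.pause(seconds).
- robot.ik(position, orientation): joint angles nearest the present ones, or None.
- robot.observe(): the state.
- robot.grab_frame(name): name is "scene" or "side" or "wrist"; returns the picture (400x640x3 uint8, blue, green, red); there is no depth.
- robot.get_calibration(name): a dict with "vertical_fov" (degrees; the focal length in pixels is half the picture's height over the tangent of half this angle, whatever the lens; pixels are square), "cx", "cy" (the principal point, pixels), "rvec" (rotation vector, rad) and "tvec" (3), from world to camera coordinates, as OpenCV has them. Camera axes: x right, y down, z forward; pixel columns grow to the right and rows downward; lengths in m; the calibration is good to about 2 mm. A picture is of the moment at which its call begins: read the wrist's pose just before it. get_calibration takes no time and is no camera call; for the wrist camera it gives the pose at the moment of the call.
A pose or a line that the arm cannot do raises robot.IKError and nothing moves.
- robot.job_done(): hands the job in; it is judged then, once.
The state is a dict: "time": time; "q": joint angles; "qvel": joint speeds; "joint_torque": joint torques, N m; "tool_pos": TCP position; "tcp_rot": TCP orientation; "ft_force": force on the tool from outside, world axes, zero at the start; "torque": the same for the moment, N m; "gripper_width": finger opening in m; "gripper_force": force on a finger pad.
Only numpy, scipy, OpenCV 4.12 (cv2) and the standard library are available. Lean on these libraries where they do the work, as an engineer would, in place of code of your own. Each camera call takes 0.05 s, during which the arm holds its last target. There are 200 camera calls.

TASK

Lay the aluminium drip strip on the blue drip board between its rails and slide its red leading edge under the yellow cover plate until the whole red band is covered, without lifting the plate on its hinge. Finish while holding it there: keep hold of the strip and keep it pressed flat on the board with about 10 N, and do not let go. Leave the other things on the bench where they are.

Things in the scene. Friction and masses are not known exactly. Their poses are not given: they have to be found in the camera images.
- board: blue drip board fixed to the bench, level, 270 (x) x 190 (y) x 12 mm thick; origin at the centre of its underside (bench height); +x points away from the robot, to the hinged end. Dark side rails 7 mm high run from x=-60 to +120 mm, inner faces at y=-83 and +83 mm. Under the yellow plate a 7 mm high stop bar crosses the board, near face at x=+85 mm
- lap (a joint): hinge of the yellow cover plate (0.4 kg, 186 mm wide, 3 mm thick, swings freely, held down only by its weight); 0 = lying flat on the rails with a slot 7 mm high between it and the board; positive = free edge lifted (rad). Hinge line at board x=+122 mm, 107 mm from the free edge
- lap_lip (a point): middle of the yellow cover plate's free edge, facing the robot, at board x=+15, y=0, z=+26 mm when flat. The last 10 mm of the plate are bent up about 30 degrees as a lead-in: the mouth is 12 mm high at the tip and narrows to the 7 mm slot at board x=+26 mm
- strip: loose aluminium drip strip, about 0.3 kg: a flat plate 130 (x) x 150 (y) x 4 mm with a black upright grip bar and a red band 35 mm wide along its whole leading (+x) edge. Origin at the centre of the plate's underside; x towards the leading edge, z up
- strip_edge (a point): middle of the strip's leading edge, on its underside (strip x=+65, y=0, z=0 mm)
- strip_grip (a point): middle of the black grip bar, which is 12 mm thick (strip x), 90 mm long (strip y) and stands 28 mm above the plate, its top 32 mm above the strip's underside (this point: strip x=-35, y=0, z=+18 mm)
- wrench: bystander: steel open-ended wrench, 170 mm long, lying along its x; origin under its middle
- seal_ring: bystander: aluminium ring, 60 mm across, 16 mm high; origin under its centre
- spray_can: bystander: red spray can with a paper label, 60 mm across, 160 mm tall; origin under its centre
- jug: bystander: white plastic jug with a handle, 100 mm across, 130 mm tall; origin under its centre
- hammer: bystander: hammer, 260 mm long, lying along its x; origin under its middle
- funnel: bystander: steel funnel standing on its mouth, 110 mm across, 100 mm tall; origin under its centre
Things that resemble listed ones, but are neither listed nor needed, are in the scene too. What is meant by the strip is not turquoise, and is the smaller of those in its own colour.

How it is judged (in metres and radians):
On the way:
1. the strip's leading edge has passed under the free edge of the cover plate, low on the board (x of strip_edge in the frame of board between 0.02 and 0.09 m and z of strip_edge in the frame of board between 0.008 and 0.017 m and y of strip_edge in the frame of board between -0.02 and 0.02 m), for 0.05 s.
At the end, for the whole second after the job is handed in: Strip held by the fingers (over 2 N), still, flat on the board (2.5 mm, 0.03 rad), within 12 mm of its middle line and 0.1 rad, leading edge 32 mm or more past the cover plate's free edge, pressing the board with 6 to 40 N (weight included); plate lying down (hinge under 0.02 rad) (x of strip_edge in the frame of board between 0.047 and 0.09 m and y of strip_edge in the frame of board between -0.012 and 0.012 m and z of strip_edge in the frame of board between 0.009 and 0.0145 m and angle between strip's own z axis and vertical below 0.03 rad and angle between the x axis of strip and the x axis of board, either way round below 0.1 rad and value of joint lap below 0.02 rad and contact force between strip and board between 6 and 40 N and contact force between the fingers and strip above 2 N and linear speed of strip below 0.01 m/s); the arm keeps its last pose, push and grip.
It fails at once if the cover plate is lifted on its hinge by more than 0.06 rad (about 6 mm at its free edge) (value of joint lap above 0.06 rad).
It fails at once if a bystander is moved by more than 30 mm (distance of any of wrench, seal_ring, spray_can, jug, hammer, funnel from where it was at the start of the episode above 0.03 m).
It also fails if it takes over 45 s, if anything falls off the work surface, if the arm or the gripper's body presses on something with over 40 N, if the wrist force passes 120 N, or if a joint passes its speed limit or range.

## Working session

There is one attempt and no reset: what is moved stays moved. The work goes in short steps, each a Python script; the robot and the scene stay as the last script left them, time stands still between calls to the robot, and variables do not carry over. Pictures are saved under pics/ and viewed, at most 10 in all, crops included, and the job is handed in when it is done.

```bash
mkdir -p pics
cat > h.py <<'E'
import numpy as np, cv2
from plant import robot
def K(c):
    f=200/np.tan(np.radians(c["vertical_fov"])/2); return np.array([[f,0,c["cx"]],[0,f,c["cy"]],[0,0,1]])
def ray(c,uv,z):
    R=cv2.Rodrigues(np.array(c["rvec"],float))[0]; t=np.array(c["tvec"],float).ravel()
    d=(R.T@np.linalg.inv(K(c))@np.c_[np.atleast_2d(uv),np.ones(len(np.atleast_2d(uv)))].T).T
    o=-R.T@t; return o+d*((z-o[2])/d[:,2:])
def proj(c,P):
    return cv2.projectPoints(np.atleast_2d(np.array(P,float)),np.array(c["rvec"],float),np.array(c["tvec"],float),K(c),None)[0][:,0]
E
python3 - <<'E'
from h import *
for n in("scene","side"):
    im=robot.grab_frame(n); cv2.imwrite(f"pics/{n}.png",im); c=robot.get_calibration(n); print(c)
o=robot.observe(); print(o["time"],o["tcp_rot"],o["ft_force"],o["tool_pos"])
E
```

```text
{'vertical_fov': 42.80753811334459, 'cx': 323.2625386095627, 'cy': 193.9655715403265, 'rvec': array([ 2.52041954,  0.62137466, -0.19865116]), 'tvec': array([-0.47205432, -0.12946318,  1.84681104])}
{'vertical_fov': 50.003433898064436, 'cx': 318.127164942633, 'cy': 201.35614261882796, 'rvec': array([ 2.31565941, -0.84591509,  0.31785199]), 'tvec': array([-0.3748247 ,  0.29779346,  1.32187224])}
0.1 [-1.79932972e+02 -1.47554823e-02  1.63912719e+02] [-0.09675449  0.3078037  -0.68254408] [0.16614867 0.57631286 0.30319958]
```

View pics/scene.png

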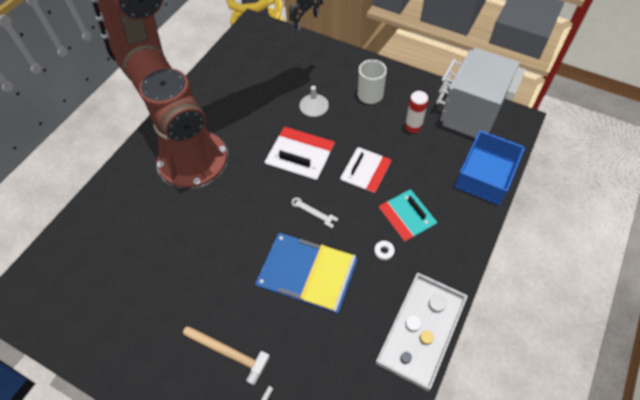

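View pics/side.png

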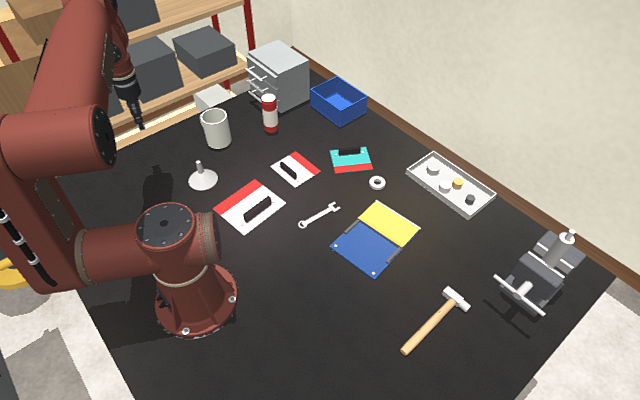

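Strip candidates (scene / side pixels):
- Large white and red at (300,152) / (250,207).
- Small white and red at (366,168) / (295,168).
- Turquoise at (408,213) / (350,160).

I choose the small white one. Next I measure it and the board.

Run:
```python
from h import *
def big(m,near):
    m=cv2.morphologyEx(m.astype(np.uint8)*255,cv2.MORPH_CLOSE,np.ones((3,3)))
    cs=cv2.findContours(m,cv2.RETR_EXTERNAL,cv2.CHAIN_APPROX_NONE)[0]
    cs=[c for c in cs if cv2.contourArea(c)>60]
    return min(cs,key=lambda c:np.linalg.norm(c[:,0].mean(0)-near))
for n,ps,pr,pb,py in(("scene",(358,168),(379,178),(285,262),(328,276)),("side",(288,172),(305,160),(365,245),(390,222))):
    im=cv2.imread(f"pics/{n}.png"); c=robot.get_calibration(n)
    h,s,v=[a.astype(int) for a in cv2.split(cv2.cvtColor(im,cv2.COLOR_BGR2HSV))]
    red=((h<8)|(h>172))&(s>120)&(v>90); white=(s<50)&(v>150)
    yel=(h>20)&(h<35)&(s>120)&(v>100); blue=(h>100)&(h<125)&(s>110)&(v>70)
    for nm,m,p,z in(("strip",red|white,ps,.004),("red",red,pr,.004),("blue",blue,pb,.012),("yel",yel,py,.022),("bar",None,ps,.03)):
        if m is None:
            x,y=p; continue
        k=big(m,p); xy=ray(c,k[:,0],z)[:,:2].astype(np.float32)
        r=cv2.minAreaRect(xy*1000); print(n,nm,np.round(r[0]),np.round(r[1]),round(r[2],1))
    x,y=ps; cr=im[y-45:y+45,x-60:x+60]; cv2.imwrite(f"pics/c_{n}.png",cv2.resize(cr,None,fx=4,fy=4))
a,b=cv2.imread("pics/c_scene.png"),cv2.imread("pics/c_side.png")
cv2.imwrite("pics/c.png",cv2.resize(np.hstack([a,b]),(800,300)))
```

```text
scene strip [576. 243.] [137. 160.] 2.4
scene red [627. 246.] [ 35. 159.] 2.4
scene blue [ 527. -205.] [167. 198.] 8.1
scene yel [ 644. -186.] [104. 193.] 8.2
side strip [578. 243.] [135. 155.] 2.0
side red [628. 245.] [ 35. 155.] 2.5
side blue [ 523. -206.] [161. 191.] 8.1
side yel [ 649. -187.] [101. 190.] 8.2
```

View pics/c.png

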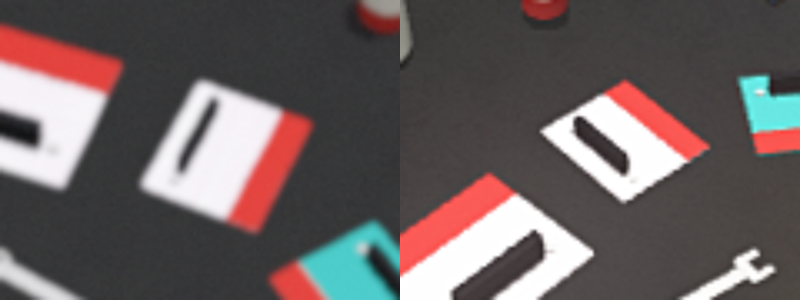

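The crop shows the small white strip with its bar on the near side and the red band facing +x. Its size comes out at about 130x150, which matches. I'll go above it and look with the wrist camera.

Run:
```python
from h import *
for yaw in(92.2,-87.8):
    print(yaw,[None if (q:=robot.ik(p,[180,0,yaw+d])) is None else np.round(q) for p,d in(([.542,.242,.25],0),([.542,.242,.085],0),([.474,-.212,.1],5.9),([.54,-.202,.09],5.9))])
robot.move_pose([.542,.242,.25],[180,0,92.2])
c=robot.get_calibration("wrist"); im=robot.grab_frame("wrist"); cv2.imwrite("pics/w1.png",im)
o=robot.observe(); print(o["time"],o["tool_pos"],o["tcp_rot"],o["ft_force"]); np.save("w1.npy",c,allow_pickle=True)
print(proj(c,[[.542,.242,.032]]))
```

```text
92.2 [array([11.,  5., -1., 84.,  0., 99.]), array([ 11.,   9., -14.,  67.,   0.,  99.]), array([-39.,  -4., -26.,  68.,   0.,  43.]), array([-33.,   6., -17.,  67.,   0.,  48.])]
-87.8 [array([ 11.,   5.,  -1.,  84.,   0., -81.]), array([ 11.,   9., -14.,  67.,   0., -81.]), array([ -39.,   -4.,  -26.,   68.,    0., -137.]), array([ -33.,    6.,  -17.,   67.,    0., -132.])]
1.9833 [0.54159842 0.24296581 0.25019739] [ 1.79990011e+02 -1.18259245e-02  9.23057533e+01] [0.58845183 0.03112658 0.7123055 ]
[[324.61094155 191.9279731 ]]
```

View pics/w1.png

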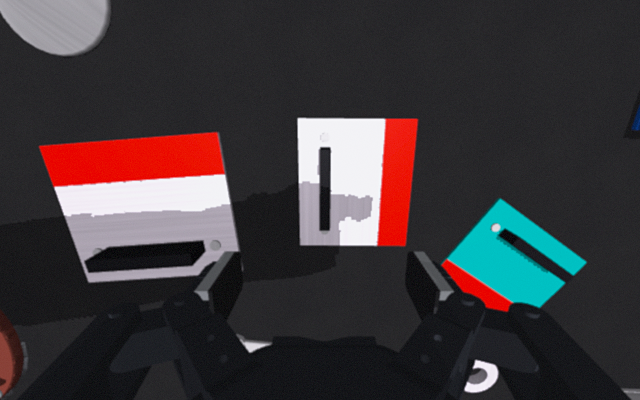

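The bar is at (325,190) and I predicted (324.6,191.9), so the position holds. Now to grasp and lift.

Run:
```python
from h import *
robot.set_gripper(.045)
print(robot.line_to([.542,.242,.12],vel=.15), robot.line_to([.542,.242,.0795],vel=.06,guard=8))
o=robot.observe();print(o["tool_pos"],o["ft_force"])
robot.set_gripper(0)
o=robot.observe();print(o["gripper_width"],o["gripper_force"],o["tool_pos"])
robot.line_to([.542,.242,.2],vel=.12)
o=robot.observe();print(o["gripper_width"],o["ft_force"])
robot.move_pose([.44,-.212,.2],[180,0,98.1])
robot.pause(.3)
c=robot.get_calibration("wrist"); im=robot.grab_frame("wrist"); cv2.imwrite("pics/w2.png",im)
cv2.imwrite("pics/s2.png",robot.grab_frame("side"))
np.save("w2.npy",c,allow_pickle=True)
o=robot.observe();print(o["time"],o["tool_pos"],o["tcp_rot"],o["ft_force"])
```

```text
False False
[0.54218175 0.24205783 0.07977775] [1.11678383 0.47752456 1.06240403]
0.010671828507176294 59.686941504478455 [0.54239377 0.2420717  0.08009244]
0.01062377039362612 [-0.82002669 -0.30202355 -3.62109179]
7.9583 [ 0.4401127  -0.21177443  0.19996155] [-1.79996028e+02 -5.93961952e-03  9.81265931e+01] [ 0.47771705 -0.29663685 -3.68281833]
```

View pics/w2.png

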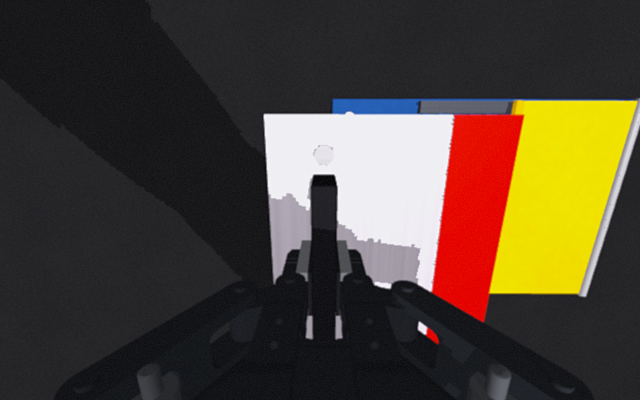

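View pics/s2.png

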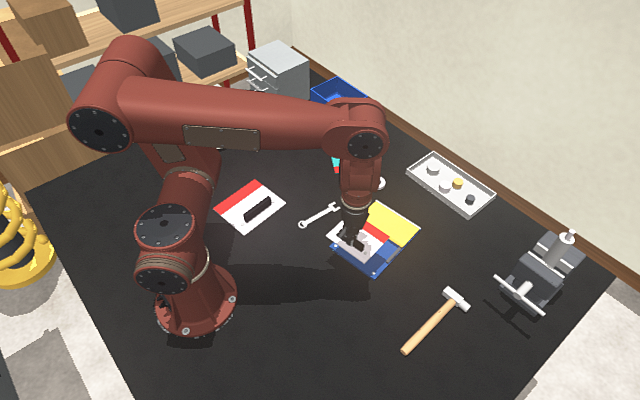

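The strip is held level. Its left-side corners are at (264,114) and (523,115). The yellow hinge corners are at about (635,100) and (582,294), and the blue rear-left corner is at (333,99). I'll compute the strip and board frames from these.

Run:
```python
from h import *
c=np.load("w2.npy",allow_pickle=True).item()
im=cv2.imread("pics/w2.png"); h,s,v=[a.astype(int) for a in cv2.split(cv2.cvtColor(im,cv2.COLOR_BGR2HSV))]
yel=((h>20)&(h<35)&(s>120)&(v>100)); blue=(h>100)&(h<125)&(s>110)&(v>70); red=((h<8)|(h>172))&(s>120)&(v>90)
# tcp frame offset
T=np.array([.4401,-.2118]); a=np.radians(8.1); R=np.array([[np.cos(a),-np.sin(a)],[np.sin(a),np.cos(a)]])
S=ray(c,[[264,114],[523,115]],.124)[:,:2]; print("strip corners rel tcp (expect -30,75 / 100,75)",(S-T)@R*1000)
def edge(P,axis):  # P Nx2 world, fit line
    vx,vy,x,y=cv2.fitLine(P.astype(np.float32)*1000,cv2.DIST_HUBER,0,1e-3,1e-3).ravel(); return np.degrees(np.arctan2(vy,vx)),(x,y)
O0=np.array([.578,-.197])
# yellow left edge (top in image): first yellow row per column; hinge edge: last yellow col per row
cols=np.arange(530,630); top=np.array([[x,np.argmax(yel[:,x])] for x in cols]); P=ray(c,top,.022)[:,:2]
print("yel left edge ang",edge(P,0)[0],"board y (exp 93)",np.median((P-O0)@R,0)[1]*1000)
rows=np.arange(110,285); rt=np.array([[639-np.argmax(yel[y,::-1]),y] for y in rows]); P=ray(c,rt,.022)[:,:2]
print("yel hinge edge ang",edge(P,0)[0],"board x (exp ~122)",np.median((P-O0)@R,0)[0]*1000)
cols=np.arange(345,410); top=np.array([[x,np.argmax(blue[:,x])] for x in cols]); P=ray(c,top,.012)[:,:2]
print("blue left edge ang",edge(P,0)[0],"board y (exp 95)",np.median((P-O0)@R,0)[1]*1000)
print("blue corner (exp -135,95)",(ray(c,[[333,99]],.012)[:,:2]-O0)@R*1000)
print("rail/lip corner 515,101 z.022 & yel near corner (exp 15,93)",(ray(c,[[514,101]],.024)[:,:2]-O0)@R*1000)
bt=np.array([[x,294] for x in (580,)]); print("right hinge corner exp 122,-93",(ray(c,[[583,294]],.022)[:,:2]-O0)@R*1000)
```

```text
strip corners rel tcp (expect -30,75 / 100,75) [[-30.23342152  75.6611272 ]
 [ 98.6481977   75.20049701]]
yel left edge ang 8.103797 board y (exp 93) 92.68821346587185
yel hinge edge ang -81.97214 board x (exp ~122) 121.93082358076536
blue left edge ang 8.103319 board y (exp 95) 95.72357221312356
blue corner (exp -135,95) [[-131.13693131   94.90842186]]
rail/lip corner 515,101 z.022 & yel near corner (exp 15,93) [[18.37244646 92.56387953]]
right hinge corner exp 122,-93 [[127.20733081 -93.69744219]]
```

Measured sizes agree within 1–5 mm, and the board origin is about (0.579,-0.197) at yaw 8.1°. I'll lower the strip with its edge short of the lip.

```bash
cat >> h.py <<'E'
a=np.radians(8.1); Rb=np.array([[np.cos(a),-np.sin(a)],[np.sin(a),np.cos(a)]]); O=np.array([.5793,-.197])
def bp(x,y,z): return [*(O+Rb@np.array([x,y])),z]
def st(t=""):
    o=robot.observe(); b=(np.array(o["tool_pos"][:2])-O)@Rb
    print(t,round(o["time"],1),"board",np.round(b*1000,1),"z",round(o["tool_pos"][2]*1000,2),"rpy",np.round(o["tcp_rot"],2),"F",np.round(o["ft_force"],1),"M",np.round(o["torque"],2),"w",round(o["gripper_width"]*1000,1)); return o
E
python3 - <<'E'
from h import *
robot.line_to(bp(-.107,0,.2),vel=.15); robot.line_to(bp(-.107,0,.105),vel=.15); robot.pause(.2); st("above")
print(robot.line_to(bp(-.107,0,.0895),vel=.02,guard=5)); robot.pause(.2); st("down")
cv2.imwrite("pics/s3.png",cv2.resize(robot.grab_frame("side")[180:300,300:450],None,fx=4,fy=4,interpolation=cv2.INTER_CUBIC))
E
```

```text
above 9.3 board [-106.5   -0.5] z 106.14 rpy [1.7993e+02 7.0000e-02 9.8100e+01] F [ 0.3  0.3 -4.5] M [-0.02  0.08  0.01] w 10.7
True
down 10.1 board [-1.071e+02  1.000e-01] z 92.08 rpy [-1.7998e+02 -2.0000e-02  9.8100e+01] F [-0.   0.4  5.8] M [0.02 0.05 0.04] w 10.7
```

View pics/s3.png

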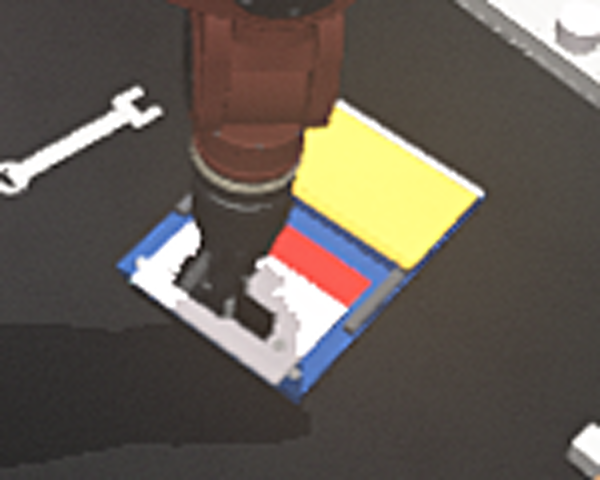

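The strip lies flat between the rails, with contact at z = 92.1 mm against 91.8 expected. The red band is still short of the lip. Now I slide it in.

Run:
```python
from h import *
z=.0922
for x in(-.085,-.07,-.05,-.036):
    g=robot.line_to(bp(x,0,z),vel=.03,guard=10); st(f"{x} {g}")
    if g: break
robot.pause(.3); st("end")
cv2.imwrite("pics/s4.png",cv2.resize(robot.grab_frame("side")[180:300,300:450],None,fx=4,fy=4,interpolation=cv2.INTER_CUBIC))
```

```text
-0.085 False 11.1 board [-84.7   0. ] z 92.11 rpy [-1.7994e+02 -1.1000e-01  9.8110e+01] F [ 1.  -0.  -0.7] M [-0.18 -0.34 -0.  ] w 10.8
-0.07 False 11.8 board [-69.7   0. ] z 92.14 rpy [-1.7992e+02 -1.1000e-01  9.8120e+01] F [ 1.1  0.3 -2.4] M [-0.07 -0.33  0.03] w 10.8
-0.05 False 12.6 board [-49.9  -0. ] z 92.18 rpy [-1.7992e+02 -1.0000e-01  9.8110e+01] F [ 0.5  0.1 -2.3] M [-0.11 -0.2   0.02] w 10.9
-0.036 False 13.2 board [-35.8   0. ] z 92.21 rpy [-1.7992e+02 -1.0000e-01  9.8120e+01] F [ 0.2  0.  -1.7] M [-0.07 -0.21  0.04] w 10.7
end 13.5 board [-36.  -0.] z 92.22 rpy [-1.799e+02 -1.000e-01  9.810e+01] F [ 0.9  0.2 -2.5] M [-0.04 -0.21  0.02] w 11.1
```

View pics/s4.png

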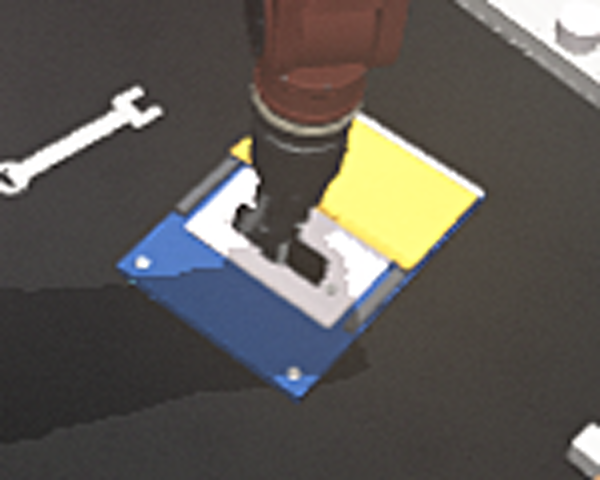

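The red band is fully covered and the plate is still flat. Now I press down to about 10 N.

Run:
```python
from h import *
z=.0922
for i in range(12):
    z-=.0003; robot.line_to(bp(-.036,0,z),vel=.01); robot.pause(.3)
    f=np.mean([robot.observe()["ft_force"][2] for _ in range(3)])
    if f>5.5: break
print(z); 
for _ in range(3): robot.pause(.4); o=st("hold")
print(o["gripper_force"])
```

```text
0.09160000000000001
hold 15.0 board [-36.   0.] z 92.1 rpy [-1.7989e+02 -9.0000e-02  9.8100e+01] F [-4.3  2.7  7.6] M [0.4  0.67 0.05] w 10.8
hold 15.4 board [-36.  -0.] z 92.11 rpy [-1.7989e+02 -9.0000e-02  9.8100e+01] F [-4.8  2.1  9. ] M [0.39 0.71 0.01] w 10.8
hold 15.8 board [-36.  -0.] z 92.11 rpy [-1.7989e+02 -9.0000e-02  9.8100e+01] F [-4.6  2.3  7.1] M [0.45 0.73 0.03] w 10.9
60.46092867851257
```

```bash
python3 -c "
from h import *
print(robot.job_done())"
```

```text
the job is handed in; nothing more can be done
None
```

I handed the job in at about 16 s, with the gripper still holding the strip: its red band is fully under the yellow plate, it is flat on the board at about 12 N, the plate looked flat in the last picture, and no verdict came back.

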